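# Uncap the orbital shaker's drive spindle

## Task

The drive of the orbital shaker has to be greased. Lift the loose clamp platform off its four pins and set it down flat on the bench to the right of the shaker, without dropping it. Then unscrew the black cap from the spindle underneath; shakers of this type were built with right-hand and with left-hand spindle threads, so find out by trying which way it loosens. Finish still holding the cap, upright, about 10 cm straight above its spindle, with the flask, the reagent bottle and the timer left where they stand.

Things in the scene. Friction and masses are not known exactly. Their poses are not given: they have to be found in the camera images.
- shaker: orbital shaker, fixed, white housing 220 x 180 x 45 mm (x, y, z). Origin: centre of its underside, on the bench; x to its rear, y to its left seen from the robot. A grey motor cowl on the rear of the deck, from 51 mm behind the origin, tops out at 89 mm. Four pins at x = -30 +/- 55, y = +/- 55 mm carry the platform: 14 mm thick to a shoulder 79 mm above the bench, then 6 mm thick to 88 mm
- spindle (a point): centre of the steel boss (68 mm across) on which the cap's rim sits, 49 mm above the bench, 30 mm in front of the shaker's origin; x, y, z as the shaker's. The fixed, threaded spindle stands 20 mm up from here inside the cap. Its thread may be right-hand (loosens anticlockwise from above) or left-hand; it differs from shaker to shaker and cannot be seen with the cap on
- cap: black knurled round cap, 48 mm across, 27 mm high, about 60 g; origin: centre of its lower rim. Under the platform at first; grip it at any yaw. Turned the loosening way it rises 5 mm per radian, comes free to lift off after 1.2 rad and meets a stop at about 1.45 rad. The other way a hard stop meets it at once (moment rises, fingers slip round). It cannot be pulled off unturned
- platform: loose clamp platform: aluminium plate 140 x 140 x 6 mm, four 9.5 mm holes over the shaker's pins, blue cheeks at both ends and three grey rubber-sleeved bars along its y; about 450 g. Origin: centre of the plate's underside, 79 mm above the bench when seated, straight above the cap; lift it 12 mm to clear the pins. Its top is 48 mm above its origin
- platform_bar (a point): middle of the platform's centre bar, 38 mm above the plate's underside. The bar is 12 mm thick, its sleeve 112 mm long, along the platform's y; the neighbouring bars are 48 mm away on either side (in the platform's x): grip it across with the fingers closing along the platform's x
- flask: conical glass flask, 63 mm across, 102 mm high, loose bystander, origin at the centre of its foot
- reagent: white reagent bottle with a blue cap, 66 mm across, 135 mm high, loose bystander, origin at the centre of its foot
- timer: flat white lab timer, 66 x 62 x 18 mm, loose bystander, origin at the centre of its underside
- bench_spot (a point): point on the bench top (z = 0), middle of the free space to the right of the shaker, clear of everything for 90 mm all round: room for the platform

How it is judged:
By the outcome, as a careful person would: the job done as asked, in the order asked, and still so for the second after the job is handed in, while the arm keeps its last pose, push and grip.
It also fails if it takes over 61 s, if anything falls off the work surface, if the arm or the gripper's body presses on something with over 40 N, if the wrist force passes 120 N, or if a joint passes its speed limit or range.

## Robot

A 6-joint arm with a two-finger parallel gripper is mounted at the origin on a cart in front of the work surface, level with it; the furniture and walls round the work are solid. World frame = base frame: x ahead of the robot, y to its left, z up, the work surface at z = 0. Lengths are in m, angles in rad, forces in N, time in s.
With the tool pointing down it reaches from about 0.35 to 0.775 m from the base axis. Payload 5.5 kg.
Tool frame: the origin (TCP) lies midway between the tips of the shut fingers; the grasp point (between the pads) lies 19 mm behind it; z points along the fingers, y is the line along which they close (so a half turn about z gives the same grasp; the last joint's range is limited). The gripper opens to 85 mm and grips with 20 to 120 N. Pads are 22 mm wide; open, the fingers measure 114 mm over their backs; the gripper's body (76 mm by 85 mm) begins 54 mm behind the grasp point. The pads swing forward as they close: fully open they stand 13 mm farther back than shut.
Start: joints at [-1.415, 0.313, 0.046, 1.304, 0, 1.431], TCP at [0.168, -0.55, 0.231] pointing down, gripper open.
Joint ranges: [-2.76, 2.76], [-0.86, 1.69], [-1.03, 1.26], [-2.2, 2.34], [-1.47, 1.5], [-3.14, 3.14]. Speed limits (rad/s): [2.57, 2.57, 3.14, 3.14, 3.14, 3.14].

## Interface

Orientations are given as a 3x3 rotation matrix whose columns are the frame's x, y, z axes.
In Python, from rig import r gives the robot as it stands.
- The arm moves only by the tool move_arm, never from a script. Its arguments are lists of equal length, an entry for each row: "linear": the shift along the tool's x, y, z in m, a list of three; "roll": the turn about the tool's z in degrees. A call has 1 to 20 rows; each row shifts and turns the commanded pose from where the row before left it, along the tool's axes as they then stand; what a row does not reach is not made up. A row lasts 1/10 s, in which the tool goes at most 50 mm and 8.59 degrees, less where a joint would pass 70% of its speed; a pose out of reach is approached as far as the arm can. A call is refused whole if a number of a shift passes 0.05 or a number of a turn 8.59, either way. A call with a gripper value outside its range is refused whole. "gripper" is the finger opening in m, from 0 to 0.0854, set as the call begins (left out, the last holds). The fingers move at their own pace and stop on an object; "force" is the grip in N (left out, the last holds). Time passes only in rows, so rows that do not move let the fingers close. It gives the time, the measured TCP pose, the force, the opening and the grip force at its end, in the units of the state.
- r.get_obs(): the state, without advancing time (a new reading comes with each control period).
- r.capture(name): name is "side" or "top" or "wrist"; returns the picture (384x512x3 uint8, red, green, blue); there is no depth.
- r.calibration(name): a dict with "fx", "fy", "cx", "cy" (pixels), "R" (3x3) and "t" (3): a world point X has camera coordinates R X + t; the wrist camera has in their place "tool_from_camera" (4x4, takes a point from camera to tool coordinates, whose origin is the TCP and whose axes are the flange's). Camera axes: x right, y down, z forward; pixel columns grow to the right and rows downward; lengths in m; the calibration is good to about 2 mm. A picture is of the moment at which its call begins: read the wrist's pose just before it. calibration takes no time and is no camera call.
- r.hand_in(): hands the job in; it is judged then, once.
The state is a dict: "time": time; "joint_pos": joint angles; "dq": joint speeds; "tau": joint torques, N m; "tcp_pos": TCP position; "orientation": TCP orientation; "ft_force": force on the tool from outside, world axes, zero at the start; "wrist_torque": the same for the moment, N m; "width": finger opening in m; "grip_force": force on a finger pad.
Only numpy, scipy, OpenCV 4.12 (cv2) and the standard library are available. Lean on these libraries where they do the work, as an engineer would, in place of code of your own. Each camera call takes 0.05 s, during which the arm holds its last target. There are 200 camera calls.

## Working session

There is one attempt and no reset: what is moved stays moved. The work goes in short steps, Python scripts to look and compute and a tool call to move; the robot and the scene stay as the last step left them, time stands still between calls to the robot, and variables do not carry over. Pictures are saved under pics/ and viewed, at most 10 in all, crops included, and the job is handed in when it is done.

Besides the shell and the picture viewer there is one more tool, called after "Emit:" by a JSON object that holds its "name" and its "arguments", one argument or row to a line. move_arm: Moves the arm, as the interface text tells. Its arguments: {"type":"object","properties":{"linear":{"type":"array"},"roll":{"type":"array"},"gripper":{"type":"number"},"force":{"type":"number"}},"required":["linear","roll"]}

```bash
ls; mkdir -p pics; python3 - <<'E'
from rig import r
import cv2,numpy as np
o=r.get_obs(); print({k:np.round(v,3).tolist() for k,v in o.items()})
a=r.capture("top");b=r.capture("side")
cv2.imwrite("pics/top0.png",a[:,:,::-1]);cv2.imwrite("pics/side0.png",b[:,:,::-1])
for n in("top","side","wrist"):
  print(n,{k:np.round(v,3).tolist() for k,v in r.calibration(n).items()})
E
```

```text
pics
{'time': 0.0, 'joint_pos': [-1.415, 0.314, 0.045, 1.304, -0.0, 1.431], 'dq': [0.0, 0.0, -0.001, 0.001, -0.002, 0.001], 'tau': [-0.001, -48.063, 29.853, 0.019, -0.0, 0.0], 'tcp_pos': [0.168, -0.55, 0.23], 'orientation': [[0.957, 0.291, -0.0], [0.291, -0.957, 0.002], [0.0, -0.002, -1.0]], 'ft_force': [0.118, 0.161, 0.418], 'wrist_torque': [0.028, 0.016, -0.025], 'grip_force': 0.0, 'width': 0.085}
top {'fx': 375.145, 'fy': 375.145, 'cx': 250.11, 'cy': 193.925, 'R': [[-0.14, -0.99, 0.002], [-0.97, 0.137, -0.202], [0.2, -0.03, -0.979]], 't': [0.182, 0.57, 0.852]}
side {'fx': 373.81, 'fy': 373.81, 'cx': 251.344, 'cy': 191.316, 'R': [[-0.998, -0.064, -0.01], [-0.033, 0.649, -0.76], [0.055, -0.758, -0.65]], 't': [0.57, 0.024, 1.116]}
wrist {'fx': 286.913, 'fy': 286.913, 'cx': 252.237, 'cy': 191.298, 'tool_from_camera': [[-0.001, -0.948, -0.32, 0.083], [1.0, -0.001, -0.0, 0.0], [-0.0, -0.32, 0.948, -0.141], [0.0, 0.0, 0.0, 1.0]]}
```

View pics/top0.png

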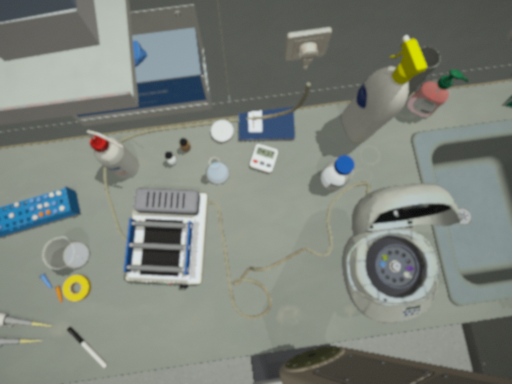

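View pics/side0.png

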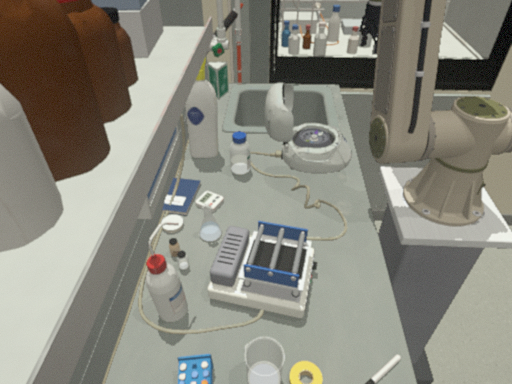

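The top view shows the shaker near (167,237) with its bars at about rows 225/247/268, the flask at (217,172), the timer at (264,158), the reagent bottle at (337,172), and free bench around (265,235). The side view shows the same shaker at (268,262). I'll enlarge both for measuring.

```bash
python3 - <<'E'
import cv2,numpy as np
a=cv2.imread("pics/top0.png")[175:295,110:220];b=cv2.imread("pics/side0.png")[215:325,200:330]
f=lambda i:cv2.resize(i,None,fx=600/i.shape[0]*.65,fy=600/i.shape[0]*.65,interpolation=cv2.INTER_CUBIC)
a=f(a);b=f(b);print(a.shape,b.shape)
cv2.imwrite("pics/crop.png",np.hstack([a[:390],b[:390]]))
E
```

```text
(390, 358, 3) (390, 461, 3)
```

View pics/crop.png

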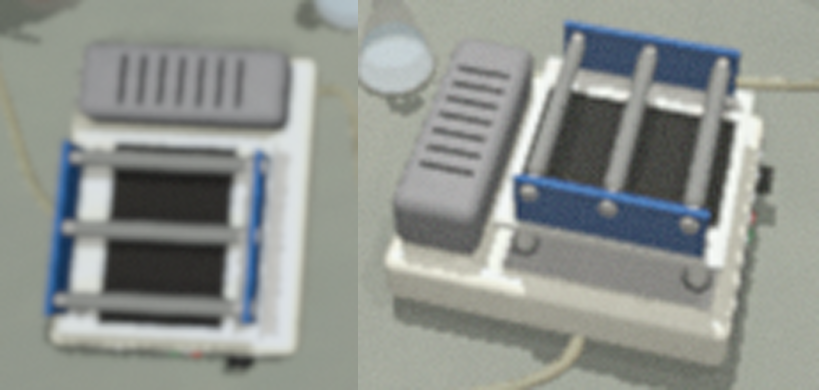

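```bash
cat > h.py <<'E'
from rig import r
import numpy as np
from scipy.optimize import least_squares
C={n:r.calibration(n) for n in("top","side")}
def cam(n,o=None):
    c=r.calibration(n)
    if n!="wrist": return c,np.array(c["R"]),np.array(c["t"])
    o=o or r.get_obs(); T=np.eye(4);T[:3,:3]=o["orientation"];T[:3,3]=o["tcp_pos"]
    M=np.linalg.inv(T@np.array(c["tool_from_camera"])); return c,M[:3,:3],M[:3,3]
def proj(k,X):
    c,R,t=k; p=R@np.asarray(X)+t; return np.array([c["fx"]*p[0]/p[2]+c["cx"],c["fy"]*p[1]/p[2]+c["cy"]])
def ray(k,uv):
    c,R,t=k; d=R.T@np.array([(uv[0]-c["cx"])/c["fx"],(uv[1]-c["cy"])/c["fy"],1]); return -R.T@t,d
def plane(k,uv,z):
    p,d=ray(k,uv); return p+d*(z-p[2])/d[2]
def tri(k1,a,k2,b):
    p,d=ray(k1,a);q,e=ray(k2,b); s=np.linalg.lstsq(np.c_[d,-e],q-p,rcond=None)[0]
    A,B=p+d*s[0],q+e*s[1]; return (A+B)/2,np.linalg.norm(A-B)
E
python3 - <<'E'
from h import *
np.set_printoptions(precision=4,suppress=True)
T,S=cam("top"),cam("side")
tl=lambda u,v:(110+u/3.25,175+v/3.25); sd=lambda u,v:(200+(u-358)/3.545,215+v/3.545)
L={"rear":((73,157),(250,165),(577,40),(534,190)),"mid":((67,227),(250,234),(650,50),(610,202)),"front":((58,299),(243,308),(722,65),(693,220))}
for n,(a,b,c,d) in L.items():
    P,e=tri(T,tl(*a),S,sd(*d));Q,f=tri(T,tl(*b),S,sd(*c));print(n,P,e,Q,f,(P+Q)/2,"angle",np.degrees(np.arctan2(-(P-Q)[0],(P-Q)[1])))
print("deck",[plane(T,tl(*p),.045)[:2] for p in((295,352),(50,345),(315,62))],[plane(S,sd(*p),.045)[:2] for p in((730,335),(388,240))])
for n,uv in dict(flask=(217,178),timer=(264,158),reag=(333,182),guess=(265,235)).items(): print(n,plane(T,uv,0))
E
```

```text
rear [0.5495 0.3734 0.1105] 0.0006653044272463466 [0.5277 0.2522 0.1146] 0.003411269539660607 [0.5386 0.3128 0.1125] angle -10.232033298958392
mid [0.503  0.3807 0.1116] 0.0027051092731752756 [0.4801 0.2574 0.1135] 0.0016737181918707411 [0.4916 0.3191 0.1126] angle -10.521847966582616
front [0.455  0.3906 0.1113] 0.0013663474251082936 [0.4325 0.2674 0.1124] 0.003143346743551295 [0.4437 0.329  0.1119] angle -10.391280547872508
deck [array([0.3965, 0.245 ]), array([0.4263, 0.4196]), array([0.6067, 0.2056])] [array([0.4303, 0.4232]), array([0.6444, 0.3673])]
flask [0.6554 0.1785 0.    ]
timer [0.692  0.0492 0.    ]
reag [ 0.6025 -0.119   0.    ]
guess [0.4912 0.0766 0.    ]
```

```bash
python3 - <<'E'
from h import *
np.set_printoptions(precision=4,suppress=True)
T,S=cam("top"),cam("side")
print("lid",tri(T,(410,188),S,(280,84)),tri(T,(462,216),S,(290,135)), "spot",plane(T,(274,219),0))
E
```

```text
lid (array([ 0.5051, -0.185 ,  0.2725]), np.float64(0.020652861356754385)) (array([ 0.4574, -0.4725, -0.0806]), np.float64(0.032819569381845604)) spot [0.5283 0.0479 0.    ]
```

Emit:
{"name": "move_arm", "arguments": {
  "linear": [
    [0,0,-0.015],
    [0,0,-0.015],
    [0,0,-0.015],
    [0,0,-0.015],
    [0,0,-0.015],
    [0,0,-0.015],
    [0,0,-0.015],
    [0,0,-0.015]
  ],
  "roll": [-7.85,-7.85,-7.85,-7.85,-7.85,-7.85,-7.85,-7.85],
  "gripper": 0.035,
  "force": 60
}}

```text
time: 0.9
tcp_pos: [0.1676, -0.5498, 0.3514]
orientation: [[0.172, 0.985, -0.0], [0.985, -0.172, 0.001], [0.001, -0.0, -1.0]]
ft_force: [-0.7, -0.6, 0.2]
width: 0.0348
grip_force: 0.0
```

Emit:
{"name": "move_arm", "arguments": {
  "linear": [
    [0.0455,0.0113,0],
    [0.0455,0.0113,0],
    [0.0455,0.0113,0],
    [0.0455,0.0113,0],
    [0.0455,0.0113,0],
    [0.0455,0.0113,0],
    [0.0455,0.0113,0],
    [0.0455,0.0113,0],
    [0.0455,0.0113,0],
    [0.0455,0.0113,0],
    [0.0455,0.0113,0],
    [0.0459,0.0042,0.009],
    [0.0459,0.0042,0.009],
    [0.0459,0.0042,0.009],
    [0.0459,0.0042,0.009],
    [0.0459,0.0042,0.009],
    [0.0459,0.0042,0.009],
    [0.0459,0.0042,0.009],
    [0.0459,0.0042,0.009],
    [0.0459,0.0042,0.009]
  ],
  "roll": [0,0,0,0,0,0,0,0,0,0,0,0,0,0,0,0,0,0,0,0]
}}

```text
time: 2.9
tcp_pos: [0.4896, 0.3221, 0.2694]
orientation: [[0.178, 0.984, -0.001], [0.984, -0.178, -0.001], [-0.001, -0.0, -1.0]]
ft_force: [0.9, -1.2, 0.0]
width: 0.0348
grip_force: 0.0
```

Emit:
{"name": "move_arm", "arguments": {
  "linear": [
    [0,0,0],
    [0,0,0]
  ],
  "roll": [0,0]
}}

```text
time: 3.1
tcp_pos: [0.4891, 0.3208, 0.2687]
orientation: [[0.176, 0.984, -0.003], [0.984, -0.176, -0.002], [-0.002, -0.002, -1.0]]
ft_force: [0.7, -0.6, -0.2]
width: 0.0352
grip_force: 0.0
```

```bash
python3 - <<'E'
from h import *
import cv2
o=r.get_obs();print(np.round(o["tcp_pos"],4),np.round(o["joint_pos"],3));k=cam("wrist",o)
a=r.capture("wrist")[:,:,::-1].copy(); cv2.imwrite("pics/w1.png",a)
# overlay model
th=np.radians(-10.3);ux=np.array([np.cos(th),np.sin(th),0]);uy=np.array([-ux[1],ux[0],0]);c=np.array([.4912,.319,0])
for x in(-.048,0,.048):
  p=[tuple(int(v) for v in proj(k,c+ux*x+uy*y+[0,0,.117])) for y in(-.056,.056)]
  cv2.line(a,p[0],p[1],(0,255,0),1)
b=cv2.resize(a,(768,576));cv2.imwrite("pics/w1v.png",b)
E
```

```text
[0.4891 0.3208 0.2687] [ 0.444  0.33   0.16   1.404 -0.     2.191]
```

View pics/w1v.png

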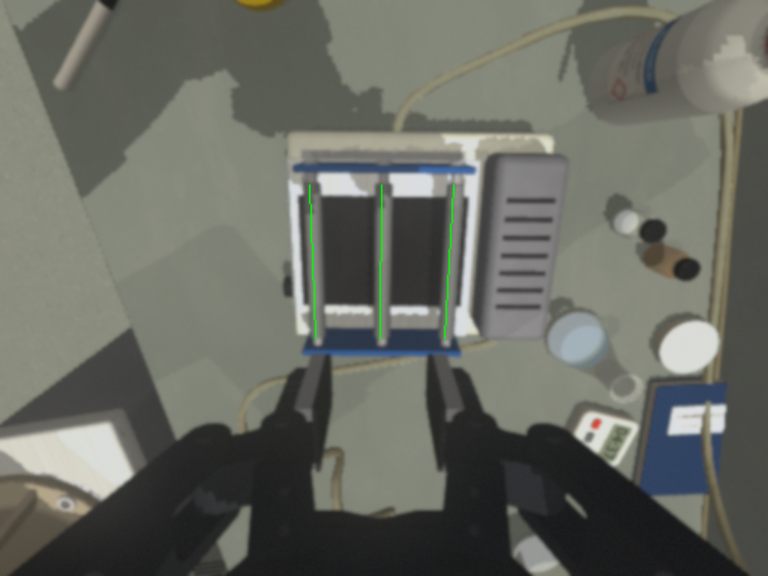

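The wrist view confirms the model. The centre bar at column about 382 (rows 180–342) lies within about 1 mm of the overlay, and the neighbouring bars match too. Descending to grip.

Emit:
{"name": "move_arm", "arguments": {
  "linear": [
    [-0.0012,0.0032,0.01],
    [0,0,0.02],
    [0,0,0.02],
    [0,0,0.02],
    [0,0,0.02],
    [0,0,0.02],
    [0,0,0.02],
    [0,0,0.02],
    [0,0,0.01],
    [0,0,0.01],
    [0,0,0],
    [0,0,0]
  ],
  "roll": [0,0,0,0,0,0,0,0,0,0,0,0]
}}

```text
time: 4.35
tcp_pos: [0.4931, 0.3182, 0.1009]
orientation: [[0.178, 0.984, 0.001], [0.984, -0.178, 0.0], [0.0, 0.001, -1.0]]
ft_force: [-0.5, 0.4, 0.2]
width: 0.035
grip_force: 0.0
```

Emit:
{"name": "move_arm", "arguments": {
  "linear": [
    [0,0,0],
    [0,0,0],
    [0,0,0],
    [0,0,0],
    [0,0,0],
    [0,0,0]
  ],
  "roll": [0,0,0,0,0,0],
  "gripper": 0,
  "force": 80
}}

```text
time: 4.95
tcp_pos: [0.4929, 0.3187, 0.1014]
orientation: [[0.178, 0.984, 0.001], [0.984, -0.178, 0.001], [0.001, 0.001, -1.0]]
ft_force: [-2.4, -0.2, 6.4]
width: 0.0094
grip_force: 78.2
```

Emit:
{"name": "move_arm", "arguments": {
  "linear": [
    [0,0,-0.004],
    [0,0,-0.006],
    [0,0,-0.006],
    [0,0,-0.006],
    [0,0,-0.008],
    [0,0,0],
    [0,0,0]
  ],
  "roll": [0,0,0,0,0,0,0]
}}

```text
time: 5.65
tcp_pos: [0.4929, 0.3184, 0.1306]
orientation: [[0.178, 0.984, 0.001], [0.984, -0.178, 0.0], [0.0, 0.001, -1.0]]
ft_force: [-0.2, -0.2, -4.8]
width: 0.0093
grip_force: 78.0
```

```bash
python3 - <<'E'
from h import *
import cv2
o=r.get_obs();print(o["tcp_pos"],o["ft_force"],o["wrist_torque"])
b=r.capture("side")[200:330,190:340,::-1];a=r.capture("wrist")[60:260,120:400,::-1]
b=cv2.resize(b,(400,347));a=cv2.resize(a,(400,286));cv2.imwrite("pics/lift.png",np.hstack([np.vstack([a,np.zeros((61,400,3),np.uint8)]),b]))
E
```

```text
[0.49292153 0.31843936 0.13059896] [-0.18659874 -0.23713674 -4.7829582 ] [-0.07933144  0.07083908 -0.06327206]
```

View pics/lift.png

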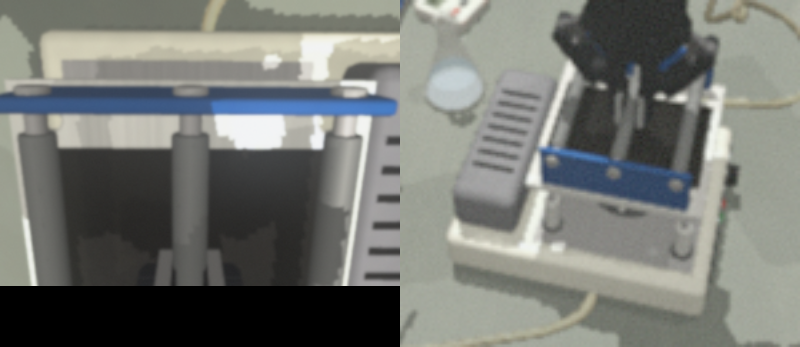

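Emit:
{"name": "move_arm", "arguments": {
  "linear": [
    [0,0,-0.01],
    [0,0,-0.015],
    [0,0,-0.01],
    [-0.008,0.0025,0],
    [-0.016,0.005,0],
    [-0.023,0.0073,0],
    [-0.023,0.0073,0],
    [-0.023,0.0073,0],
    [-0.023,0.0073,0],
    [-0.023,0.0073,0],
    [-0.023,0.0073,0],
    [-0.023,0.0073,0],
    [-0.023,0.0073,0],
    [-0.023,0.0073,0],
    [-0.016,0.005,0],
    [-0.009,0.003,0],
    [0,0,0],
    [0,0,0]
  ],
  "roll": [0,0,0,0,0,0,0,0,0,0,0,0,0,0,0,0,0,0]
}}

```text
time: 7.55
tcp_pos: [0.5265, 0.0519, 0.165]
orientation: [[0.178, 0.984, -0.001], [0.984, -0.178, 0.0], [0.0, -0.001, -1.0]]
ft_force: [-0.9, -0.6, -4.0]
width: 0.0094
grip_force: 78.2
```

```bash
python3 - <<'E'
from h import *
import cv2
o=r.get_obs();print(o["joint_pos"])
b=r.capture("side")[100:330,150:370,::-1];a=r.capture("top")[110:340,110:390,::-1]
b=cv2.resize(b,(380,397));a=cv2.resize(a,(420,345));
cv2.imwrite("pics/over.png",np.hstack([np.vstack([a,np.zeros((52,420,3),np.uint8)]),b]))
E
```

```text
[-5.37191452e-02  2.55028737e-01 -1.98062480e-01  1.11849407e+00
  2.73899146e-04  1.69651977e+00]
```

View pics/over.png

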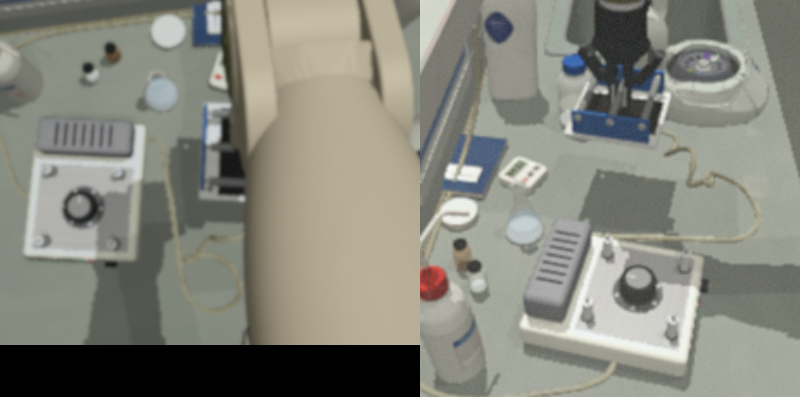

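The view shows the platform held level and clear of everything. The cap is bare at top-view pixel (164.7,247) and side-view pixel (275.6,257). Lowering the platform now.

Emit:
{"name": "move_arm", "arguments": {
  "linear": [
    [0,0,0.01],
    [0,0,0.018],
    [0,0,0.018],
    [0,0,0.018],
    [0,0,0.018],
    [0,0,0.018],
    [0,0,0.016],
    [0,0,0.01],
    [0,0,0.006],
    [0,0,0.004],
    [0,0,0.002],
    [0,0,0],
    [0,0,0]
  ],
  "roll": [0,0,0,0,0,0,0,0,0,0,0,0,0]
}}

```text
time: 8.95
tcp_pos: [0.5275, 0.0519, 0.0278]
orientation: [[0.178, 0.984, 0.001], [0.984, -0.178, -0.0], [0.0, 0.001, -1.0]]
ft_force: [0.2, -0.3, -4.7]
width: 0.0093
grip_force: 78.2
```

```bash
python3 - <<'E'
from h import *
T,S=cam("top"),cam("side")
for a,b in(((164.7,247.3),(275.6,258.5)),):
  print(tri(T,a,S,b), plane(T,a,.076))
E
```

```text
(array([0.4919136 , 0.3142153 , 0.07464249]), np.float64(0.005613259636796554)) [0.48898619 0.31418823 0.076     ]
```

Emit:
{"name": "move_arm", "arguments": {
  "linear": [
    [0,0,0.002],
    [0,0,0.0015],
    [0,0,0.001],
    [0,0,0.001],
    [0,0,0],
    [0,0,0]
  ],
  "roll": [0,0,0,0,0,0]
}}

```text
time: 9.55
tcp_pos: [0.527, 0.0519, 0.0224]
orientation: [[0.178, 0.984, 0.0], [0.984, -0.178, -0.0], [-0.0, 0.0, -1.0]]
ft_force: [-3.4, -1.2, 6.7]
width: 0.0088
grip_force: 79.2
```

Emit:
{"name": "move_arm", "arguments": {
  "linear": [
    [0,0,0],
    [0,0,0],
    [0,0,0],
    [0,0,0]
  ],
  "roll": [0,0,0,0],
  "gripper": 0.035
}}

```text
time: 9.95
tcp_pos: [0.5273, 0.0519, 0.0217]
orientation: [[0.178, 0.984, 0.0], [0.984, -0.178, -0.0], [-0.0, 0.0, -1.0]]
ft_force: [0.1, 0.4, 0.1]
width: 0.0349
grip_force: 0.0
```

Emit:
{"name": "move_arm", "arguments": {
  "linear": [
    [0,0,-0.005],
    [0,0,-0.01],
    [0,0,-0.02],
    [0,0,-0.03],
    [0,0,-0.03],
    [0,0,-0.03],
    [0,0,-0.03],
    [0,0,-0.03],
    [0,0,0]
  ],
  "roll": [0,0,0,0,0,0,0,0,0]
}}

```text
time: 10.85
tcp_pos: [0.5296, 0.0519, 0.2123]
orientation: [[0.178, 0.984, 0.009], [0.984, -0.178, -0.001], [0.001, 0.009, -1.0]]
ft_force: [-0.0, 0.2, -0.1]
width: 0.0351
grip_force: 0.0
```

Emit:
{"name": "move_arm", "arguments": {
  "linear": [
    [0,0,0],
    [0,0,0],
    [0,0,0],
    [0,0,0],
    [0,0,0],
    [0,0,0],
    [0,0,0],
    [0,0,0],
    [0,0,0],
    [0,0,0],
    [0,0,0]
  ],
  "roll": [-8.18,-8.18,-8.18,-8.18,-8.18,-8.18,-8.18,-8.18,-8.18,-8.18,-8.18]
}}

```text
time: 11.95
tcp_pos: [0.5267, 0.052, 0.2067]
orientation: [[-0.985, 0.172, -0.0], [0.172, 0.985, -0.0], [0.0, -0.0, -1.0]]
ft_force: [-0.1, -0.3, -0.1]
width: 0.035
grip_force: 0.0
```

Emit:
{"name": "move_arm", "arguments": {
  "linear": [
    [0.0084,0.0256,0],
    [0.0084,0.0256,0],
    [0.0084,0.0256,0],
    [0.0084,0.0256,0],
    [0.0084,0.0256,0],
    [0.0084,0.0256,0],
    [0.0084,0.0256,0],
    [0.0084,0.0256,0],
    [0.0084,0.0256,0],
    [0.0084,0.0256,0],
    [0,0,0],
    [0,0,0],
    [0,0,0]
  ],
  "roll": [0,0,0,0,0,0,0,0,0,0,0,0,0],
  "gripper": 0.07
}}

```text
time: 13.25
tcp_pos: [0.4899, 0.3181, 0.2066]
orientation: [[-0.984, 0.179, -0.0], [0.179, 0.984, -0.001], [0.0, -0.001, -1.0]]
ft_force: [-0.5, -0.7, 0.6]
width: 0.0696
grip_force: 0.0
```

```bash
python3 - <<'E'
from h import *
import cv2
o=r.get_obs();print(np.round(o["tcp_pos"],4),np.round(o["joint_pos"],3),o["ft_force"],o["wrist_torque"]);k=cam("wrist",o)
w=r.capture("wrist")[:,:,::-1].copy();cv2.imwrite("pics/w2.png",w)
for z in(.049,.076):
  rr=.034 if z<.06 else .024
  P=[proj(k,[.4912+rr*np.cos(t),.3188+rr*np.sin(t),z]) for t in np.linspace(0,6.28,40)]
  cv2.polylines(w,[np.int32(P)],True,(0,255,0),1)
a=r.capture("top")[110:300,110:390,::-1]
cv2.imwrite("pics/cap.png",np.vstack([cv2.resize(w[40:280,100:420],(430,322)),cv2.resize(a,(430,270))]))
E
```

```text
[0.4899 0.3181 0.2066] [ 0.439  0.339  0.022  1.254 -0.     0.619] [-0.46479806 -0.69517571  0.6174472 ] [-0.00521763  0.00337044 -0.02732099]
```

View pics/cap.png

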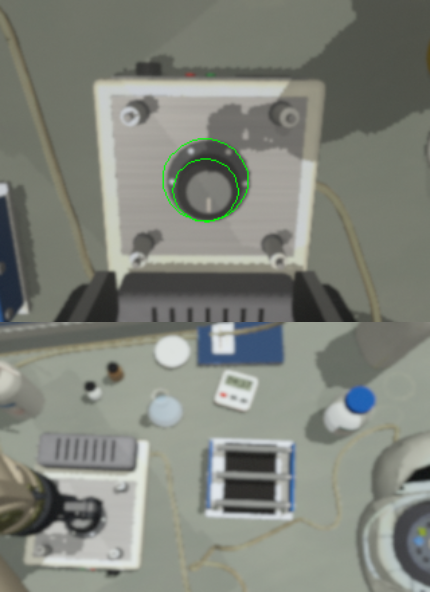

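The lower half shows the platform flat on the bench with its surroundings undisturbed. In the upper half, the cap at about (208,188) in the crop agrees with the overlay to about 1–2 mm. Descending onto the cap.

Emit:
{"name": "move_arm", "arguments": {
  "linear": [
    [-0.0019,0.0013,0.01],
    [0,0,0.025],
    [0,0,0.025],
    [0,0,0.025],
    [0,0,0.025],
    [0,0,0.02],
    [0,0,0.012],
    [0,0,0.008],
    [0,0,0.005],
    [0,0,0],
    [0,0,0]
  ],
  "roll": [0,0,0,0,0,0,0,0,0,0,0]
}}

```text
time: 14.45
tcp_pos: [0.4927, 0.32, 0.0525]
orientation: [[-0.984, 0.178, 0.001], [0.178, 0.984, 0.0], [-0.001, 0.001, -1.0]]
ft_force: [0.2, -0.0, 0.6]
width: 0.0702
grip_force: 0.0
```

Emit:
{"name": "move_arm", "arguments": {
  "linear": [
    [0,0,0.002],
    [0,0,0.001],
    [0,0,0]
  ],
  "roll": [0,0,0]
}}

```text
time: 14.75
tcp_pos: [0.4922, 0.3199, 0.049]
orientation: [[-0.984, 0.178, 0.0], [0.178, 0.984, 0.0], [-0.0, 0.0, -1.0]]
ft_force: [-0.2, 0.2, -0.1]
width: 0.0697
grip_force: 0.0
```

Emit:
{"name": "move_arm", "arguments": {
  "linear": [
    [0,0,0],
    [0,0,0],
    [0,0,0],
    [0,0,0],
    [0,0,0]
  ],
  "roll": [0,0,0,0,0],
  "gripper": 0.03,
  "force": 60
}}

```text
time: 15.25
tcp_pos: [0.4925, 0.3199, 0.0493]
orientation: [[-0.984, 0.178, 0.001], [0.178, 0.984, 0.0], [-0.001, 0.0, -1.0]]
ft_force: [-1.1, 0.4, 5.5]
width: 0.0457
grip_force: 61.8
```

```bash
python3 - <<'E'
from h import *
o=r.get_obs();print(o["tcp_pos"],o["ft_force"],o["wrist_torque"],o["width"])
E
```

```text
[0.49247274 0.31992492 0.04925851] [-1.12528332  0.41528585  5.5127927 ] [-0.05327547  0.12300813  0.01220555] 0.045669447821354604
```

Well centred grip. Now testing anticlockwise (negative roll) by 9°.

Emit:
{"name": "move_arm", "arguments": {
  "linear": [
    [0,0,-0.0002],
    [0,0,-0.0003],
    [0,0,-0.0003],
    [0,0,0]
  ],
  "roll": [-3,-3,-3,0]
}}

```text
time: 15.65
tcp_pos: [0.4923, 0.3203, 0.0493]
orientation: [[-1.0, 0.024, -0.0], [0.024, 1.0, 0.001], [0.0, 0.001, -1.0]]
ft_force: [1.9, 3.6, -1.7]
width: 0.0456
grip_force: 61.7
```

```bash
python3 - <<'E'
from h import *
o=r.get_obs();print(o["tcp_pos"],o["ft_force"],o["wrist_torque"],o["width"],np.degrees(np.arctan2(o["orientation"][1][0],o["orientation"][0][0])))
E
```

```text
[0.49230386 0.32027318 0.04926118] [ 1.87069195  3.55791164 -1.66404033] [ 0.66412381 -0.13653131 -1.13652121] 0.045615097779390934 178.62340346472376
```

The moment rose to 1.1 N m with no rise, which looks like the stop. I'll undo that and try clockwise.

Emit:
{"name": "move_arm", "arguments": {
  "linear": [
    [0,0,0.0003],
    [0,0,0.0003],
    [0,0,0.0002],
    [0,0,-0.0003],
    [0,0,-0.0003],
    [0,0,-0.0003],
    [0,0,0]
  ],
  "roll": [3,3,3,3,3,3,0]
}}

```text
time: 16.35
tcp_pos: [0.4919, 0.3196, 0.0494]
orientation: [[-0.944, 0.33, -0.0], [0.33, 0.944, -0.001], [0.0, -0.001, -1.0]]
ft_force: [0.6, 1.0, -0.1]
width: 0.0455
grip_force: 61.8
```

```bash
python3 - <<'E'
from h import *
o=r.get_obs();print(o["tcp_pos"],o["ft_force"],o["wrist_torque"],o["width"],np.degrees(np.arctan2(o["orientation"][1][0],o["orientation"][0][0])))
E
```

```text
[0.49187653 0.31959857 0.04939602] [ 0.60688375  0.95004649 -0.10748959] [ 0.05968596  0.00317188 -0.0273763 ] 0.045541099971221535 160.7078952003953
```

Clockwise turns freely, so the thread is left-hand. Continuing.

Emit:
{"name": "move_arm", "arguments": {
  "linear": [
    [0,0,-0.0005],
    [0,0,-0.0005],
    [0,0,-0.0005],
    [0,0,-0.0005],
    [0,0,-0.0005],
    [0,0,-0.0005],
    [0,0,-0.0005],
    [0,0,-0.0005],
    [0,0,-0.0005],
    [0,0,-0.0005],
    [0,0,0]
  ],
  "roll": [5.5,5.5,5.5,5.5,5.5,5.5,5.5,5.5,5.5,5.5,0]
}}

```text
time: 17.45
tcp_pos: [0.4917, 0.3195, 0.0543]
orientation: [[-0.272, 0.962, -0.001], [0.962, 0.272, -0.001], [-0.001, -0.001, -1.0]]
ft_force: [0.5, 0.3, -0.3]
width: 0.0458
grip_force: 61.8
```

```bash
python3 - <<'E'
from h import *
o=r.get_obs();print(o["tcp_pos"],o["ft_force"],o["wrist_torque"],o["width"],np.degrees(np.arctan2(o["orientation"][1][0],o["orientation"][0][0])),o["joint_pos"][5])
E
```

```text
[0.49172391 0.31946043 0.05428307] [ 0.54872031  0.2796386  -0.33088504] [0.03600965 0.02575274 0.03529348] 0.045810015919262696 105.76798082773011 1.7351042037965225
```

Emit:
{"name": "move_arm", "arguments": {
  "linear": [
    [0,0,-0.0003],
    [0,0,-0.0003],
    [0,0,0],
    [0,0,-0.001],
    [0,0,-0.001],
    [0,0,0]
  ],
  "roll": [3.5,3.5,0,0,0,0]
}}

```text
time: 18.05
tcp_pos: [0.4922, 0.3198, 0.0574]
orientation: [[-0.153, 0.988, 0.0], [0.988, 0.153, -0.0], [-0.0, 0.0, -1.0]]
ft_force: [-0.5, 0.4, -1.0]
width: 0.046
grip_force: 61.8
```

```bash
python3 - <<'E'
from h import *
o=r.get_obs();print(o["tcp_pos"],o["ft_force"],o["wrist_torque"],o["width"],np.degrees(np.arctan2(o["orientation"][1][0],o["orientation"][0][0])),o["joint_pos"][5])
E
```

```text
[0.49218034 0.3198195  0.05739079] [-0.45392467  0.4240188  -0.96767794] [0.00476216 0.02395117 0.04578569] 0.04598024736577869 98.79731266759586 1.8568244483993461
```

Free: about 1 N while lifting. Raising to 10 cm above the spindle.

Emit:
{"name": "move_arm", "arguments": {
  "linear": [
    [0,0,-0.003],
    [0,0,-0.005],
    [0,0,-0.008],
    [0,0,-0.012],
    [0,0,-0.015],
    [0,0,-0.015],
    [0,0,-0.014],
    [0,0,-0.01],
    [0,0,-0.006],
    [0,0,-0.004],
    [0,0,0],
    [0,0,0],
    [0,0,0]
  ],
  "roll": [0,0,0,0,0,0,0,0,0,0,0,0,0]
}}

```text
time: 19.35
tcp_pos: [0.4917, 0.3196, 0.1485]
orientation: [[-0.152, 0.988, -0.001], [0.988, 0.152, -0.001], [-0.0, -0.001, -1.0]]
ft_force: [-0.7, 0.5, -1.1]
width: 0.0454
grip_force: 61.8
```

```bash
python3 - <<'E'
from h import *
import cv2
o=r.get_obs();print(o["tcp_pos"],o["ft_force"],o["width"],o["grip_force"],o["dq"])
a=r.capture("side")[100:330,150:370,::-1];b=r.capture("top")[110:340,110:390,::-1]
cv2.imwrite("pics/end.png",np.hstack([cv2.resize(b,(400,397)),cv2.resize(a,(380,397))]))
E
```

```text
[0.49170485 0.31957623 0.14851884] [-0.68324581  0.53269837 -1.12110974] 0.04539424469107833 61.784165343269706 [ 8.33313069e-04  8.40474060e-05  4.05915657e-05  3.97777240e-04
 -8.50758194e-04  1.19450624e-03]
```

View pics/end.png

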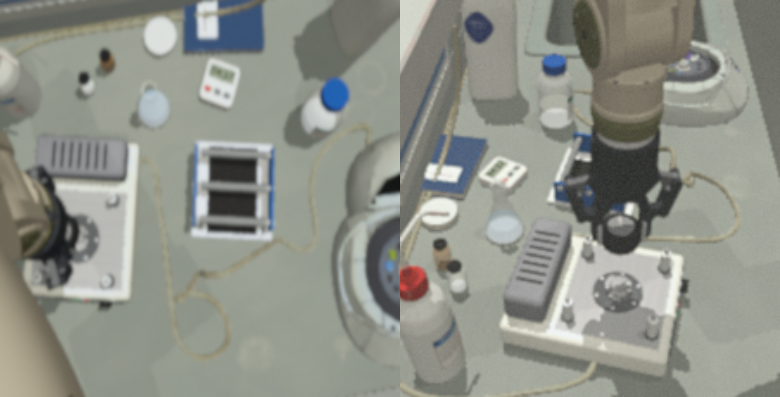

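The cap is held upright above the bare boss at (617,292). The platform lies flat to the right at (233,190), and the flask, timer and bottle haven't moved.

```bash
python3 -c "
from rig import r
print(r.hand_in())"
```

```text
the job is handed in; nothing more can be done
None
```

The job is done and handed in at about 19 s: the platform is flat on the bench to the right of the shaker, and the cap, which had a left-hand thread and loosened clockwise, is held upright about 10 cm above its spindle.

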